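Hold a tube offcut in the corner of the tacking jig

ROBOT

A 6-joint arm with a two-finger parallel gripper is mounted at the origin on a cart in front of the work surface, level with it; the furniture and walls round the work are solid. World frame = base frame: x ahead of the robot, y to its left, z up, the work surface at z = 0. Lengths are in m, angles in degrees, forces in N, time in s.
With the tool pointing down it reaches from about 0.35 to 0.875 m from the base axis. Payload 4.2 kg.
Tool frame: the origin (TCP) lies between the finger pads; the fingertips stand 14 mm ahead of it and the grasp point (between the pads) lies 5 mm behind it; z points along the fingers, y is the line along which they close (so a half turn about z gives the same grasp; the last joint's range is limited). The gripper opens to 87 mm and grips with 3 to 60 N. Pads are 19 mm wide; open, the fingers measure 117 mm over their backs; the gripper's body (75 mm by 190 mm) begins 51 mm behind the grasp point.
Start: joints at [-60.871, 22.042, 0.453, 0, -68.411, -14.817], TCP at [0.155, -0.606, 0.237] pointing down, gripper open.
Joint ranges: [-179.83, 179.83], [-69.29, 118.12], [-61.27, 80.66], [-181.25, 117.63], [-171.15, -9.14], [-177.46, 177.46]. Speed limits (degrees/s): [159.86, 159.86, 180, 180, 180, 180].

INTERFACE

Orientations are given as a 3x3 rotation matrix whose columns are the frame's x, y, z axes.
In Python, from station import * gives the robot as it stands. The module is installed in compiled form; this text tells all that it offers.
- The arm moves only by the tool play_rows, never from a script. Its argument "steps" is a list of rows, each an object of numbers: "ax", "ay", "az": the turn, a rotation vector about the tool's x, y, z in degrees; "dx", "dy", "dz": the shift along the tool's x, y, z in mm; "claw": the finger opening in mm, from 0 to 87. A call has 1 to 20 rows; each row shifts and turns the commanded pose from where the row before left it, along the tool's axes as they then stand; what a row does not reach is not made up. A row lasts 1/10 s, in which the tool goes at most 50 mm and 8.59 degrees, less where a joint would pass 70% of its speed; a pose out of reach is approached as far as the arm can. A call with a gripper value outside its range is refused whole. The fingers move at their own pace and stop on an object; the grip force is fixed at half the most. Time passes only in rows, so rows that do not move let the fingers close. It gives the time, the measured TCP pose, the force, the opening and the grip force at its end, in the units of the state.
- sense(): the state, without advancing time (a new reading comes with each control period).
- capture(name): name is "scene" or "top" or "wrist"; returns a dict with "frame" (420x560x3 uint8, blue, green, red), "range_z" (420x560 float32, m along the optical axis (not along the pixel's ray), 0 where there is no reading), "fx", "fy", "cx", "cy" (pixels), "xyz" and "rotation" of the camera in the world. Camera axes: x right, y down, z forward; pixel columns grow to the right and rows downward; lengths in m; the calibration is good to about 2 mm. A picture is of the moment at which its call begins.
- finish_job(): hands the job in; it is judged then, once.
The state is a dict: "time_s": time; "joints": joint angles; "joint_velocities": joint speeds; "effort": joint torques, N m; "tcp_pos": TCP position; "ee_rot": TCP orientation; "wrist_force": force on the tool from outside, world axes, zero at the start; "moment": the same for the moment, N m; "gripper_width": opening from 0.0 (shut) to 1.0 (fully open); "gripper_force": force on a finger pad.
Only numpy, scipy, OpenCV 4.12 (cv2) and the standard library are available. Lean on these libraries where they do the work, as an engineer would, in place of code of your own. Each camera call takes 0.05 s, during which the arm holds its last target. There are 200 camera calls.

TASK

The square tube offcut for the next tack weld is in the lidded steel parts box. Lift the lid off by its knob and set it down flat on clear bench, off the box and the jig; then take the tube out and seat it flat on the plate of the corner jig, its long side against the long fence and its end against the short fence. Press it firmly into that corner so that it touches both fences at once, and finish while still holding it pressed there (do not let go), leaving the other tools on the bench as they are.

Things in the scene. Friction and masses are not known exactly. Their poses are not given: they have to be found in the camera images.
- parts_box: Open square box of dark sheet steel, fixed to the bench, 140 x 140 mm outside, 50 mm high, walls and floor 4 mm (inside 132 x 132 mm). Origin: centre of its underside, on the bench; z up, x and y along the walls. It and the jig may stand either way round: one in front of the robot, the other to the right; the bench behind the gap between them (about x 0.59 to 0.74, y -0.28 to -0.12) is clear.
- lid: Loose flat steel lid on the box, 144 x 144 mm, about 0.18 kg with its knob. A 9 mm deep square lip of 122 mm under it drops into the box with about 5 mm of play each side. Origin: centre of the underside of the lip (42 mm above the bench while the lid is on the box; 0 when it stands on the bench). Top of the plate 11 mm above the origin.
- lid_knob: Black round knob in the middle of the lid, head 26 mm in diameter and 22 mm high. Origin: on the lid's top face at the knob's axis (11 mm above the lid's origin); the head spans 10 to 32 mm above this origin.
- tube: Rusty square steel tube offcut, 30 x 85 x 30 mm, about 0.24 kg, loose, lying on the floor of the box with its long axis level. Its ends are closed. Origin: centre of its underside; y along its length, x across (30 mm), z up.
- jig: Corner jig fixed to the bench: bright steel plate 110 (x) x 150 (y) mm, 8 mm thick, with two low dark bar fences 12 mm high on it (tops 20 mm above the bench). Origin: centre of the underside; z up. The seated tube has its origin at x = 15, y = 7.5, z = 8 mm here, its length along y, and stands 18 mm above the fence tops, where it can be held.
- corner (a point): Corner point of the jig, on the plate's top face where the planes of the two fences' inner faces meet: x = 30, y = 50, z = 8 mm in the jig's frame; same axes as the jig.
- long_fence: The long fence, 15 x 130 x 12 mm, runs along the jig's y on its far (+x) side; its inner face is the plane x = 30 mm of the jig and looks to -x. This body's origin is 8 mm above the jig's origin, same axes.
- end_fence: The short fence, 62 x 15 x 12 mm, runs along the jig's x on its left (+y) side; its inner face is the plane y = 50 mm of the jig, looks to -y, and reaches from x = -42 to +20 mm. This body's origin is 8 mm above the jig's origin, same axes.
- spanner: Bystander: steel combination spanner, 22 x 171 x 8 mm, lying on the bench between box and jig. Origin: centre of its underside, y along it.
- nut: Bystander: rusty hexagon nut, 30 x 34 x 16 mm, left of box or jig near the bench's front edge. Origin: centre of its underside.
- washer: Bystander: flat dull ring washer, 58 mm across, 8 mm thick. Origin: centre of its underside.
- plier: Bystander: blue-handled pliers, 60 x 189 x 15 mm, at the left of the bench, beside the welding leads and the tall orange welder (keep the arm clear of these when leaving the start). Origin: centre of its underside.

How it is judged:
By the outcome, as a careful person would: the job done as asked, in the order asked, and still so for the second after the job is handed in, while the arm keeps its last pose, push and grip.
It also fails if it takes over 72 s, if anything falls off the work surface, if the arm or the gripper's body presses on something with over 40 N, if the wrist force passes 120 N, or if a joint passes its speed limit or range.

## Working session

There is one attempt and no reset: what is moved stays moved. The work goes in short steps, Python scripts to look and compute and a tool call to move; the robot and the scene stay as the last step left them, time stands still between calls to the robot, and variables do not carry over. Pictures are saved under pics/ and viewed, at most 10 in all, crops included, and the job is handed in when it is done.

Besides the shell and the picture viewer there is one more tool, called after ">>>" by a JSON object that holds its "api" and its "payload", one argument or row to a line. play_rows: Moves the arm, as the interface text tells. Its arguments: {"type":"object","properties":{"steps":{"type":"array"}},"required":["steps"]}

```bash
mkdir -p pics
python3 - <<'E'
from station import *
import cv2,numpy as np
for n in("scene","top"):
    c=capture(n); cv2.imwrite(f"pics/{n}0.png",c["frame"]); np.savez(f"{n}0.npz",**c)
    print(n,c["fx"],c["fy"],c["cx"],c["cy"],np.round(c["xyz"],4),np.round(c["rotation"],4).tolist(),(c["range_z"]>0).mean())
s=sense(); print({k:np.round(v,3).tolist() for k,v in s.items()})
E
```

```text
scene 534.0111096366704 534.0111096366704 277.954107162089 209.45964105797148 [-0.6059 -0.9067  1.1945] [[0.669, -0.4405, 0.5986], [-0.7431, -0.4124, 0.527], [0.0147, -0.7974, -0.6032]] 0.9561947278911564
top 535.8117487710933 535.8117487710933 279.6315599052999 200.80184579980235 [0.3621 0.0309 1.6306] [[-0.007, -0.9937, 0.1121], [-0.9996, 0.01, 0.0264], [-0.0273, -0.1119, -0.9933]] 0.9959141156462585
{'time_s': 0.1, 'joints': [-60.872, 22.084, 0.388, -0.024, -68.415, -14.818], 'joint_velocities': [0.077, -0.228, 0.201, 0.114, -0.136, -0.006], 'effort': [0.0, -39.169, 18.794, 4.232, 0.013, -0.0], 'tcp_pos': [0.154, -0.605, 0.236], 'ee_rot': [[-0.969, -0.247, -0.001], [-0.247, 0.969, 0.002], [0.0, 0.002, -1.0]], 'wrist_force': [-1.226, -0.287, -0.172], 'moment': [-0.014, 0.043, -0.075], 'gripper_force': 0.0, 'gripper_width': 0.996}
```

View pics/top0.png

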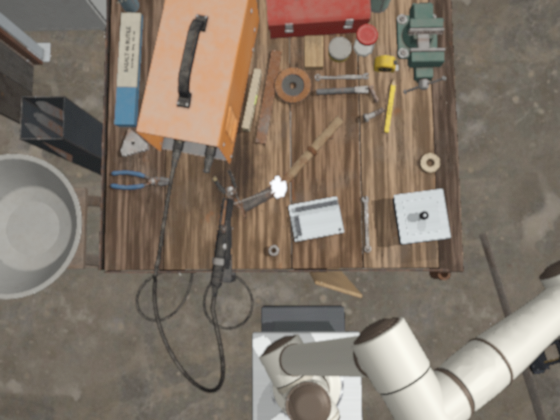

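View pics/scene0.png

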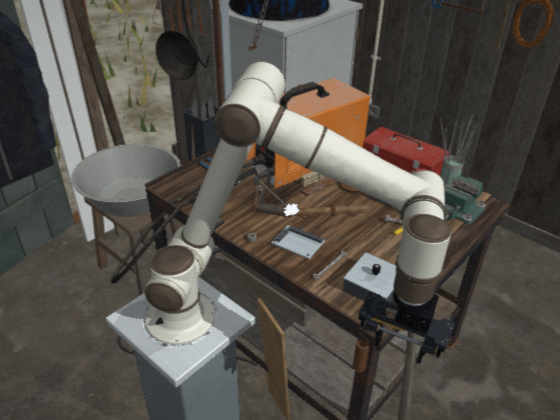

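The top view shows the jig at about (316,219), the lidded box at (422,216) with its knob at (424,215), the spanner between them at (366,225), the nut at (273,250) and the washer at (430,162). The scene view shows the arm to the right, with its gripper off the bench beside the box.

```bash
cat > h.py <<'E'
import numpy as np,cv2
def rays(c,uv):
    uv=np.asarray(uv,float).reshape(-1,2)
    d=np.c_[(uv[:,0]-c["cx"])/c["fx"],(uv[:,1]-c["cy"])/c["fy"],np.ones(len(uv))]
    return d@np.asarray(c["rotation"]).T
def onplane(c,uv,z):
    r=rays(c,uv);o=np.asarray(c["xyz"]);return o+r*((z-o[2])/r[:,2])[:,None]
def proj(c,p):
    q=(np.asarray(p).reshape(-1,3)-c["xyz"])@np.asarray(c["rotation"])
    return np.c_[c["fx"]*q[:,0]/q[:,2]+c["cx"],c["fy"]*q[:,1]/q[:,2]+c["cy"]]
def cloud(c):
    h,w=c["range_z"].shape
    v,u=np.mgrid[:h,:w]
    return np.asarray(c["xyz"])+(rays(c,np.c_[u.ravel(),v.ravel()])*c["range_z"].ravel()[:,None]),c["range_z"].ravel()>0
def rect(p):
    (cx,cy),(w,h),a=cv2.minAreaRect((np.asarray(p)[:,:2]*1000).astype(np.float32)); return np.round([cx,cy,w,h,a],1)
E
python3 - <<'E'
from h import *
for n in("top","scene"):
    c=dict(np.load(n+"0.npz")); P,ok=cloud(c); P=P.reshape(420,560,3); 
    f=c["frame"].astype(int)
    hsv=cv2.cvtColor(c["frame"],cv2.COLOR_BGR2HSV)
    if n=="top":
        for nm,(u0,u1,v0,v1),z in(("lid",(385,460,180,250),.053),("jig",(282,350,190,248),.008)):
            m=np.zeros((420,560),np.uint8); m[v0:v1,u0:u1]=((hsv[v0:v1,u0:u1,2]>140)&(hsv[v0:v1,u0:u1,1]<50))*255
            k=max(cv2.findContours(m,0,1)[0],key=cv2.contourArea)[:,0]
            print(nm,rect(onplane(c,k,z)))
            print(' height med',np.median(P[v0:v1,u0:u1,2][m[v0:v1,u0:u1]>0]), np.std(P[v0:v1,u0:u1,2][m[v0:v1,u0:u1]>0]))
        m=((hsv[...,2]<60)).astype(np.uint8); m[:205]=0;m[228:]=0;m[:,:412]=0;m[:,436:]=0
        print("knob",onplane(c,np.argwhere(m)[:,::-1].mean(0),.085),m.sum())
        a=cv2.resize(c["frame"][185:250,285:350],(390,390),interpolation=2);b=cv2.resize(c["frame"][185:250,390:455],(390,390),interpolation=2)
        cv2.imwrite("pics/z1.png",np.hstack([a,b]))
E
```

```text
lid [ 491.6 -343.7  151.5  148.1    7.4]
 height med 0.0537272628791845 0.10948356964041103
jig [490.6 -35.3 117.1 155.   10.1]
 height med 0.008414012385121517 0.10432615075214505
knob [[ 0.48931523 -0.3338168   0.085     ]] 7
```

View pics/z1.png

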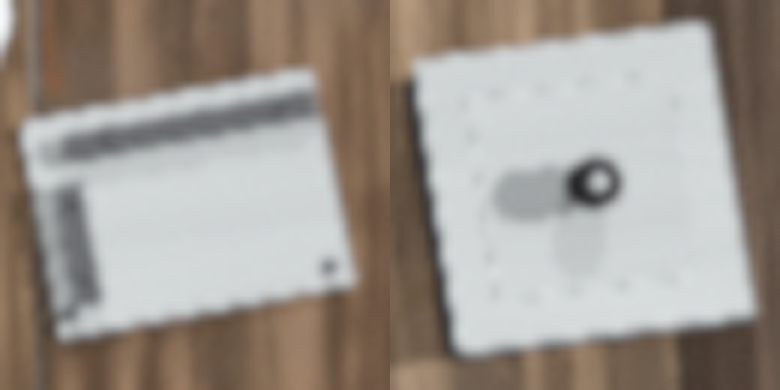

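Left half of the view: the jig plate, with its long fence along the top edge, the end fence on the left and a yaw of about 10°. Right half: the lid, with its knob near (595,183) in the crop. I'll move over the lid for a wrist look.

>>> {"api": "play_rows", "payload": {
  "steps": [
    {"dx": -14,"dy": 6,"dz": -4},
    {"dx": -28,"dy": 12.5,"dz": -5},
    {"dx": -28,"dy": 12.5,"dz": -5},
    {"dx": -28,"dy": 12.5,"dz": -5},
    {"dx": -28,"dy": 12.5,"dz": -5},
    {"dx": -28,"dy": 12.5,"dz": -5},
    {"dx": -28,"dy": 12.5,"dz": -5},
    {"dx": -28,"dy": 12.5,"dz": -5},
    {"dx": -28,"dy": 12.5,"dz": -5},
    {"dx": -28,"dy": 12.5,"dz": -5},
    {"dx": -28,"dy": 12.5,"dz": -5},
    {"dx": -28,"dy": 12.5,"dz": -5},
    {"dx": -28,"dy": 12.5,"dz": -5},
    {"dx": -28,"dy": 12.5},
    {"dx": -14,"dy": 6},
    {"dx": 0},
    {"dx": 0}
  ]
}}

```text
invalid input at $.steps[0]: expected keys ax, ay, az, dx, dy, dz, claw
```

```bash
cat >> h.py <<'E'
def snap(n,tag):
    from station import capture
    c=capture(n); np.savez(f"{tag}.npz",**c); cv2.imwrite(f"pics/{tag}.png",c["frame"]); return c
E
python3 - <<'E'
from station import *
from h import *
c=snap("wrist","w1"); s=sense()
print(s["time_s"],np.round(s["tcp_pos"],4),np.round(s["ee_rot"],3).tolist(),np.round(s["joints"],1),s["wrist_force"])
print(c["fx"],c["cx"],c["cy"],np.round(c["xyz"],4),np.round(c["rotation"],3).tolist())
E
```

```text
0.15 [ 0.1544 -0.6052  0.2357] [[-0.969, -0.247, -0.001], [-0.247, 0.969, 0.002], [0.0, 0.002, -1.0]] [-60.9  22.1   0.4  -0.  -68.4 -14.8] [-0.15399813 -0.43692378  0.16787865]
353.0496350920472 274.9344234715332 204.78819849530666 [ 0.0762 -0.6262  0.3822] [[-0.246, 0.926, 0.285], [0.969, 0.234, 0.073], [0.001, 0.295, -0.956]]
```

View pics/w1.png

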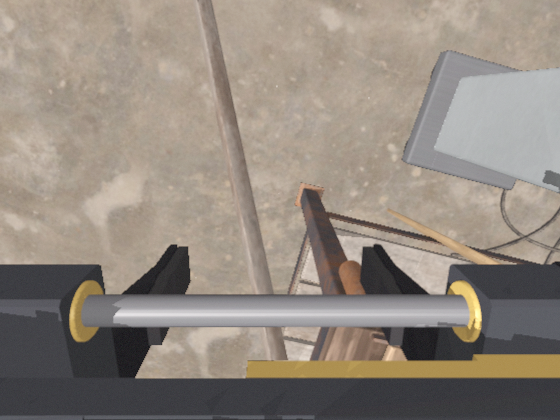

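The wrist view shows only floor from here, with the fingers across the bottom. The call was refused because every row needs all the keys, so I'm repeating it with them.

>>> {"api": "play_rows", "payload": {
  "steps": [
    {"ax": 0,"ay": 0,"az": 0,"dx": -14,"dy": 6,"dz": -4,"claw": 60},
    {"ax": 0,"ay": 0,"az": 0,"dx": -28,"dy": 12.5,"dz": -5,"claw": 60},
    {"ax": 0,"ay": 0,"az": 0,"dx": -28,"dy": 12.5,"dz": -5,"claw": 60},
    {"ax": 0,"ay": 0,"az": 0,"dx": -28,"dy": 12.5,"dz": -5,"claw": 60},
    {"ax": 0,"ay": 0,"az": 0,"dx": -28,"dy": 12.5,"dz": -5,"claw": 60},
    {"ax": 0,"ay": 0,"az": 0,"dx": -28,"dy": 12.5,"dz": -5,"claw": 60},
    {"ax": 0,"ay": 0,"az": 0,"dx": -28,"dy": 12.5,"dz": -5,"claw": 60},
    {"ax": 0,"ay": 0,"az": 0,"dx": -28,"dy": 12.5,"dz": -5,"claw": 60},
    {"ax": 0,"ay": 0,"az": 0,"dx": -28,"dy": 12.5,"dz": -5,"claw": 60},
    {"ax": 0,"ay": 0,"az": 0,"dx": -28,"dy": 12.5,"dz": -5,"claw": 60},
    {"ax": 0,"ay": 0,"az": 0,"dx": -28,"dy": 12.5,"dz": -5,"claw": 60},
    {"ax": 0,"ay": 0,"az": 0,"dx": -28,"dy": 12.5,"dz": -5,"claw": 60},
    {"ax": 0,"ay": 0,"az": 0,"dx": -28,"dy": 12.5,"dz": -5,"claw": 60},
    {"ax": 0,"ay": 0,"az": 0,"dx": -28,"dy": 12.5,"dz": 0,"claw": 60},
    {"ax": 0,"ay": 0,"az": 0,"dx": -14,"dy": 6,"dz": 0,"claw": 60},
    {"ax": 0,"ay": 0,"az": 0,"dx": 0,"dy": 0,"dz": 0,"claw": 60},
    {"ax": 0,"ay": 0,"az": 0,"dx": 0,"dy": 0,"dz": 0,"claw": 60}
  ]
}}

```text
time_s: 1.85
tcp_pos: [0.4909, -0.3393, 0.3004]
ee_rot: [[-0.969, -0.248, -0.001], [-0.248, 0.969, 0.0], [0.001, 0.0, -1.0]]
wrist_force: [-0.7, 0.4, -0.4]
gripper_width: 0.691
gripper_force: 0.0
```

Run:
```python
from station import *
from h import *
c=snap("wrist","w2"); s=sense()
print(s["time_s"],np.round(s["tcp_pos"],4),np.round(s["ee_rot"],3).tolist(),np.round(s["joints"],1),s["wrist_force"])
print(np.round(c["xyz"],4),np.round(c["rotation"],3).tolist())
```

```text
1.9 [ 0.4906 -0.3397  0.3005] [[-0.969, -0.247, -0.001], [-0.247, 0.969, 0.0], [0.001, 0.0, -1.0]] [-19.2  17.2   2.5   0.  -75.3 -56.5] [0.17972899 0.70834194 0.33282085]
[ 0.4128 -0.3602  0.4471] [[-0.246, 0.926, 0.285], [0.969, 0.235, 0.072], [-0.0, 0.294, -0.956]]
```

View pics/w2.png

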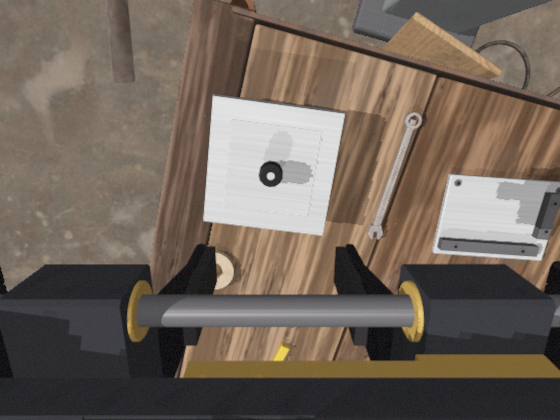

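The wrist view shows the lid centred near (274,165) with the knob at (271,175), the spanner from (376,230) to (414,120), the jig at the right around (500,218) and the washer at (222,271).

Run:
```python
from h import *
c=dict(np.load("w2.npz")); hsv=cv2.cvtColor(c["frame"],cv2.COLOR_BGR2HSV)
m=((hsv[...,2]>130)&(hsv[...,1]<45)).astype(np.uint8)*255
def part(u0,u1,v0,v1):
    k=np.zeros_like(m);k[v0:v1,u0:u1]=m[v0:v1,u0:u1];return max(cv2.findContours(k,0,1)[0],key=cv2.contourArea)[:,0]
print("lid",rect(onplane(c,part(195,355,85,245),.053)))
print("jig",rect(onplane(c,part(425,560,165,270),.008)))
d=(hsv[...,2]<70).astype(np.uint8);d[:155]=0;d[195:]=0;d[:,:250]=0;d[:,290:]=0
(x,y),r=cv2.minEnclosingCircle(np.argwhere(d)[:,::-1].astype(np.float32)); print("knobpx",x,y,r,d.sum(),onplane(c,[x,y],.080))
t=dict(np.load("top0.npz")); print("knob top",onplane(t,[424.2,215.5],.08))
print("washer",onplane(c,[222,271],.008),onplane(t,[430,162],.008),"spanner",onplane(c,[[376,230],[414,120]],.004), "nut",onplane(t,[273,250],.01))
print("tools beyond",onplane(t,[[390,130],[365,120],[320,75]],.01))
```

```text
lid [ 491.  -345.7  144.   144.2    6.7]
jig [490.6 -39.8 110.5 153.2   9.7]
knobpx 270.5909118652344 173.5 12.047699928283691 367 [[ 0.48982782 -0.34551538  0.08      ]]
knob top [[ 0.49025699 -0.34459069  0.08      ]]
washer [[ 0.65447913 -0.374375    0.008     ]] [[ 0.65969268 -0.38565001  0.008     ]] spanner [[ 0.54584443 -0.18658093  0.004     ]
 [ 0.39795372 -0.18872032  0.004     ]] nut [[0.39596317 0.09494864 0.01      ]]
tools beyond [[ 0.76054335 -0.26693233  0.01      ]
 [ 0.79309333 -0.1912006   0.01      ]
 [ 0.9388329  -0.05490397  0.01      ]]
```

>>> {"api": "play_rows", "payload": {
  "steps": [
    {"ax": 0,"ay": 0,"az": 0,"dx": 1,"dy": -2.5,"dz": 15,"claw": 60},
    {"ax": 0,"ay": 0,"az": 0,"dx": 1,"dy": -2.5,"dz": 30,"claw": 60},
    {"ax": 0,"ay": 0,"az": 0,"dx": 0,"dy": 0,"dz": 35,"claw": 60},
    {"ax": 0,"ay": 0,"az": 0,"dx": 0,"dy": 0,"dz": 35,"claw": 60},
    {"ax": 0,"ay": 0,"az": 0,"dx": 0,"dy": 0,"dz": 35,"claw": 60},
    {"ax": 0,"ay": 0,"az": 0,"dx": 0,"dy": 0,"dz": 30,"claw": 60},
    {"ax": 0,"ay": 0,"az": 0,"dx": 0,"dy": 0,"dz": 25,"claw": 60},
    {"ax": 0,"ay": 0,"az": 0,"dx": 0,"dy": 0,"dz": 15,"claw": 60},
    {"ax": 0,"ay": 0,"az": 0,"dx": 0,"dy": 0,"dz": 9,"claw": 60},
    {"ax": 0,"ay": 0,"az": 0,"dx": 0,"dy": 0,"dz": 0,"claw": 60},
    {"ax": 0,"ay": 0,"az": 0,"dx": 0,"dy": 0,"dz": 0,"claw": 10},
    {"ax": 0,"ay": 0,"az": 0,"dx": 0,"dy": 0,"dz": 0,"claw": 10},
    {"ax": 0,"ay": 0,"az": 0,"dx": 0,"dy": 0,"dz": 0,"claw": 10},
    {"ax": 0,"ay": 0,"az": 0,"dx": 0,"dy": 0,"dz": 0,"claw": 10},
    {"ax": 0,"ay": 0,"az": 0,"dx": 0,"dy": 0,"dz": 0,"claw": 10},
    {"ax": 0,"ay": 0,"az": 0,"dx": 0,"dy": 0,"dz": 0,"claw": 10}
  ]
}}

```text
time_s: 3.5
tcp_pos: [0.4906, -0.3449, 0.0719]
ee_rot: [[-0.969, -0.247, 0.0], [-0.247, 0.969, -0.0], [-0.0, -0.0, -1.0]]
wrist_force: [-0.4, 0.4, 1.3]
gripper_width: 0.288
gripper_force: 30.0
```

>>> {"api": "play_rows", "payload": {
  "steps": [
    {"ax": 0,"ay": 0,"az": 0,"dx": 0,"dy": 0,"dz": -5,"claw": 10},
    {"ax": 0,"ay": 0,"az": 0,"dx": 0,"dy": 0,"dz": -10,"claw": 10},
    {"ax": 0,"ay": 0,"az": 0,"dx": 0,"dy": 0,"dz": -20,"claw": 10},
    {"ax": 0,"ay": 0,"az": 0,"dx": 0,"dy": 0,"dz": -25,"claw": 10},
    {"ax": 0,"ay": 0,"az": 0,"dx": 0,"dy": 0,"dz": -25,"claw": 10},
    {"ax": 0,"ay": 0,"az": 0,"dx": -5,"dy": 2.4,"dz": -15,"claw": 10},
    {"ax": 0,"ay": 0,"az": 0,"dx": -15,"dy": 7,"dz": 0,"claw": 10},
    {"ax": 0,"ay": 0,"az": 0,"dx": -25,"dy": 12,"dz": 0,"claw": 10},
    {"ax": 0,"ay": 0,"az": 0,"dx": -30,"dy": 14,"dz": 0,"claw": 10},
    {"ax": 0,"ay": 0,"az": 0,"dx": -30,"dy": 14,"dz": 0,"claw": 10},
    {"ax": 0,"ay": 0,"az": 0,"dx": -30,"dy": 14,"dz": 0,"claw": 10},
    {"ax": 0,"ay": 0,"az": 0,"dx": -30,"dy": 14,"dz": 0,"claw": 10},
    {"ax": 0,"ay": 0,"az": 0,"dx": -25,"dy": 12,"dz": 0,"claw": 10},
    {"ax": 0,"ay": 0,"az": 0,"dx": -15,"dy": 8,"dz": 0,"claw": 10},
    {"ax": 0,"ay": 0,"az": 3.3,"dx": 0,"dy": 0,"dz": 15,"claw": 10},
    {"ax": 0,"ay": 0,"az": 3.4,"dx": 0,"dy": 0,"dz": 25,"claw": 10},
    {"ax": 0,"ay": 0,"az": 0,"dx": 0,"dy": 0,"dz": 25,"claw": 10},
    {"ax": 0,"ay": 0,"az": 0,"dx": 0,"dy": 0,"dz": 20,"claw": 10},
    {"ax": 0,"ay": 0,"az": 0,"dx": 0,"dy": 0,"dz": 15,"claw": 10},
    {"ax": 0,"ay": 0,"az": 0,"dx": 0,"dy": 0,"dz": 0,"claw": 10}
  ]
}}

```text
time_s: 5.5
tcp_pos: [0.6631, -0.1995, 0.0682]
ee_rot: [[-0.991, -0.132, -0.006], [-0.132, 0.991, 0.001], [0.006, 0.002, -1.0]]
wrist_force: [-0.2, -0.1, -3.2]
gripper_width: 0.292
gripper_force: 30.0
```

Run:
```python
from station import *
from h import *
c=snap("top","t2"); s=sense()
print(s["time_s"],np.round(s["tcp_pos"],4),np.round(s["ee_rot"],3).tolist(),np.round(s["joints"],1),s["wrist_force"])
c=snap("scene","s2")
a=capture("wrist")["frame"]
t=np.load("t2.npz")["frame"]
cv2.imwrite("pics/m2.png",np.hstack([cv2.resize(t[80:280,250:470],(396,360)),cv2.resize(a,(400,360))]))
```

```text
5.55 [ 0.6644 -0.1998  0.0702] [[-0.991, -0.132, -0.003], [-0.132, 0.991, 0.0], [0.003, 0.0, -1.0]] [ -3.4  36.6   0.1   0.  -53.6 -79. ] [ 0.21814553 -0.17839712 -2.03161933]
```

View pics/m2.png

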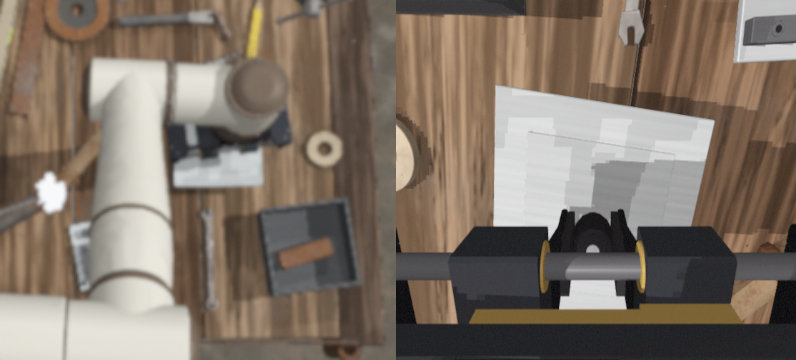

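The lid hangs level in the grip over clear bench. The open box shows the rusty tube inside, at about (305,252) in the left half. Next I lower the lid.

>>> {"api": "play_rows", "payload": {
  "steps": [
    {"ax": 0,"ay": 0,"az": 0,"dx": 0,"dy": 0,"dz": 15,"claw": 10},
    {"ax": 0,"ay": 0,"az": 0,"dx": 0,"dy": 0,"dz": 14,"claw": 10},
    {"ax": 0,"ay": 0,"az": 0,"dx": 0,"dy": 0,"dz": 6,"claw": 10},
    {"ax": 0,"ay": 0,"az": 0,"dx": 0,"dy": 0,"dz": 3,"claw": 10},
    {"ax": 0,"ay": 0,"az": 0,"dx": 0,"dy": 0,"dz": 1.5,"claw": 10},
    {"ax": 0,"ay": 0,"az": 0,"dx": 0,"dy": 0,"dz": 0,"claw": 10},
    {"ax": 0,"ay": 0,"az": 0,"dx": 0,"dy": 0,"dz": 0,"claw": 10}
  ]
}}

```text
time_s: 6.35
tcp_pos: [0.6655, -0.1999, 0.0326]
ee_rot: [[-0.991, -0.133, 0.001], [-0.133, 0.991, -0.0], [-0.001, -0.0, -1.0]]
wrist_force: [-0.2, 0.3, -1.5]
gripper_width: 0.289
gripper_force: 30.0
```

Not down yet (weight still carried); about 2.5 mm more.

>>> {"api": "play_rows", "payload": {
  "steps": [
    {"ax": 0,"ay": 0,"az": 0,"dx": 0,"dy": 0,"dz": 1,"claw": 10},
    {"ax": 0,"ay": 0,"az": 0,"dx": 0,"dy": 0,"dz": 1,"claw": 10},
    {"ax": 0,"ay": 0,"az": 0,"dx": 0,"dy": 0,"dz": 0.5,"claw": 10},
    {"ax": 0,"ay": 0,"az": 0,"dx": 0,"dy": 0,"dz": 0,"claw": 10}
  ]
}}

```text
time_s: 6.75
tcp_pos: [0.6652, -0.1999, 0.0299]
ee_rot: [[-0.991, -0.133, 0.0], [-0.133, 0.991, -0.0], [-0.0, -0.0, -1.0]]
wrist_force: [-0.4, 0.6, 0.6]
gripper_width: 0.288
gripper_force: 30.0
```

>>> {"api": "play_rows", "payload": {
  "steps": [
    {"ax": 0,"ay": 0,"az": 0,"dx": 0,"dy": 0,"dz": 0,"claw": 55},
    {"ax": 0,"ay": 0,"az": 0,"dx": 0,"dy": 0,"dz": 0,"claw": 55},
    {"ax": 0,"ay": 0,"az": 0,"dx": 0,"dy": 0,"dz": 0,"claw": 55},
    {"ax": 0,"ay": 0,"az": 0,"dx": 0,"dy": 0,"dz": 0,"claw": 55},
    {"ax": 0,"ay": 0,"az": 0,"dx": 0,"dy": 0,"dz": -10,"claw": 55},
    {"ax": 0,"ay": 0,"az": 0,"dx": 0,"dy": 0,"dz": -25,"claw": 55},
    {"ax": 0,"ay": 0,"az": 0,"dx": 0,"dy": 0,"dz": -35,"claw": 55},
    {"ax": 0,"ay": 0,"az": 0,"dx": 10,"dy": 2,"dz": -35,"claw": 55},
    {"ax": 0,"ay": 0,"az": 0,"dx": 20,"dy": 4,"dz": -35,"claw": 55},
    {"ax": 0,"ay": 0,"az": 0,"dx": 30,"dy": 6,"dz": -35,"claw": 55},
    {"ax": 0,"ay": 0,"az": 0,"dx": 30,"dy": 6,"dz": -35,"claw": 55},
    {"ax": 0,"ay": 0,"az": 0,"dx": 30,"dy": 6,"dz": -30,"claw": 55},
    {"ax": 0,"ay": 0,"az": 0,"dx": 30,"dy": 5,"dz": -20,"claw": 55},
    {"ax": 0,"ay": 0,"az": 0,"dx": 20,"dy": 4,"dz": -10,"claw": 55},
    {"ax": 0,"ay": 0,"az": 0,"dx": 0,"dy": 0,"dz": 0,"claw": 55},
    {"ax": 0,"ay": 0,"az": 0,"dx": 0,"dy": 0,"dz": 0,"claw": 55},
    {"ax": 0,"ay": 0,"az": 0,"dx": 0,"dy": 0,"dz": 0,"claw": 55}
  ]
}}

```text
time_s: 8.45
tcp_pos: [0.4926, -0.1896, 0.2989]
ee_rot: [[-0.991, -0.133, -0.001], [-0.133, 0.991, 0.0], [0.001, 0.0, -1.0]]
wrist_force: [0.6, 0.8, -0.4]
gripper_width: 0.629
gripper_force: 0.0
```

Run:
```python
from station import *
from h import *
c=snap("wrist","w3"); snap("top","t3"); s=sense()
print(s["time_s"],np.round(s["tcp_pos"],4),np.round(s["ee_rot"],3).tolist(),np.round(s["joints"],1),s["wrist_force"],s["gripper_width"])
```

```text
8.55 [ 0.4927 -0.1896  0.2984] [[-0.991, -0.133, -0.002], [-0.133, 0.991, 0.0], [0.002, 0.0, -1.0]] [ -3.4  10.3  -7.   -0.  -72.8 -78.9] [ 0.77315365 -0.1748313   0.91730707] 0.628099573893484
```

View pics/w3.png

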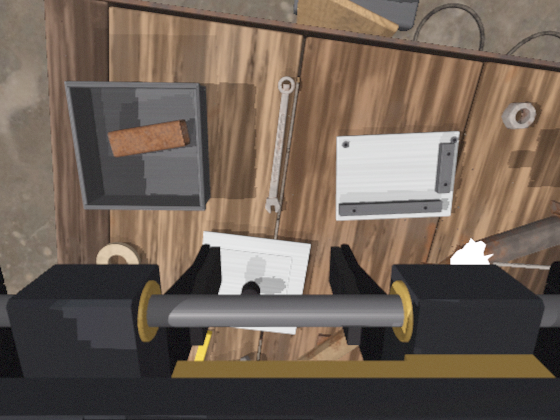

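The wrist view shows the tube in the box around (148,138), nearly level in the image. The jig is at (398,175), with its long fence along the bottom edge and its end fence at the right. The lid lies flat near (255,280), the spanner undisturbed at (279,145).

Run:
```python
from h import *
for n,b,j in(("w3",(75,200,85,210),(325,470,120,230)),("t3",(390,455,175,255),(282,350,190,248))):
    c=dict(np.load(n+".npz")); hsv=cv2.cvtColor(c["frame"],cv2.COLOR_BGR2HSV); P,ok=cloud(c);P=P.reshape(420,560,3)
    m=np.zeros((420,560),np.uint8);w=hsv[b[2]:b[3],b[0]:b[1]]
    m[b[2]:b[3],b[0]:b[1]]=((w[...,1]>90)&(w[...,2]>50))*255
    k=max(cv2.findContours(m,0,1)[0],key=cv2.contourArea); print(n,"tube mask",rect(onplane(c,k[:,0],.034)))
    z=P[...,2]; q=(m>0)&(abs(z-.034)<.004); print("  by depth",q.sum(),rect(P[q]), np.percentile(z[m>0],[5,25,50,75,95]))
    m=np.zeros((420,560),np.uint8);w=hsv[j[2]:j[3],j[0]:j[1]]
    m[j[2]:j[3],j[0]:j[1]]=((w[...,1]<50)&(w[...,2]>130))*255
    k=max(cv2.findContours(m,0,1)[0],key=cv2.contourArea)[:,0]; print("  jig",rect(onplane(c,k,.008)))
    d=np.zeros_like(m); cv2.fillPoly(d,[cv2.convexHull(k)],255); d=cv2.erode(d,np.ones((3,3)))
    d[(hsv[...,2]>115)]=0
    for k in sorted(cv2.findContours(d,0,1)[0],key=cv2.contourArea)[-2:]:
        print("   fence",rect(onplane(c,k[:,0],.020)))
```

```text
w3 tube mask [ 477.7 -339.8   29.6   91.2   16.8]
  by depth 1826 [ 479.  -343.8   29.5   85.3   16.5] [0.00632044 0.03153404 0.03225862 0.03290593 0.03379836]
  jig [490.  -37.6 110.6 150.3  10. ]
   fence [464.4   8.   17.3  66.8  84.8]
   fence [520.3 -42.1  11.6 127.   14. ]
t3 tube mask [ 480.  -339.7   28.5   85.6   14.8]
  by depth 185 [ 480.5 -340.7   27.8   83.6   15.8] [0.00045013 0.03087592 0.03402514 0.0366595  0.03958323]
  jig [490.5 -43.8 185.6 173.4  89.4]
   fence [547.4  33.2  12.1  21.3  89.4]
   fence [468.2  20.9  52.5   8.3  10.7]
```

>>> {"api": "play_rows", "payload": {
  "steps": [
    {"ax": 0,"ay": 0,"az": 0,"dx": 3,"dy": -15,"dz": 0,"claw": 55},
    {"ax": 0,"ay": 0,"az": 0,"dx": 7,"dy": -30,"dz": 0,"claw": 55},
    {"ax": 0,"ay": 0,"az": 0,"dx": 7,"dy": -30,"dz": 0,"claw": 55},
    {"ax": 0,"ay": 0,"az": 0,"dx": 7,"dy": -30,"dz": 0,"claw": 55},
    {"ax": 0,"ay": 0,"az": 0,"dx": 6,"dy": -30,"dz": 0,"claw": 55},
    {"ax": 0,"ay": 0,"az": 0,"dx": 3.4,"dy": -14.8,"dz": 0,"claw": 55},
    {"ax": 0,"ay": 0,"az": -5,"dx": 0,"dy": 0,"dz": 0,"claw": 55},
    {"ax": 0,"ay": 0,"az": -8.5,"dx": 0,"dy": 0,"dz": 0,"claw": 55},
    {"ax": 0,"ay": 0,"az": -8.5,"dx": 0,"dy": 0,"dz": 10,"claw": 55},
    {"ax": 0,"ay": 0,"az": -8.5,"dx": 0,"dy": 0,"dz": 15,"claw": 55},
    {"ax": 0,"ay": 0,"az": -8.5,"dx": 0,"dy": 0,"dz": 15,"claw": 55},
    {"ax": 0,"ay": 0,"az": -8.5,"dx": 0,"dy": 0,"dz": 15,"claw": 55},
    {"ax": 0,"ay": 0,"az": -8.5,"dx": 0,"dy": 0,"dz": 15,"claw": 55},
    {"ax": 0,"ay": 0,"az": -8.5,"dx": 0,"dy": 0,"dz": 15,"claw": 55},
    {"ax": 0,"ay": 0,"az": -8.5,"dx": 0,"dy": 0,"dz": 10,"claw": 55},
    {"ax": 0,"ay": 0,"az": -8.5,"dx": 0,"dy": 0,"dz": 5,"claw": 55},
    {"ax": 0,"ay": 0,"az": -8.5,"dx": 0,"dy": 0,"dz": 0,"claw": 55},
    {"ax": 0,"ay": 0,"az": -8.4,"dx": 0,"dy": 0,"dz": 0,"claw": 55},
    {"ax": 0,"ay": 0,"az": 0,"dx": 0,"dy": 0,"dz": 0,"claw": 55},
    {"ax": 0,"ay": 0,"az": 0,"dx": 0,"dy": 0,"dz": 0,"claw": 55}
  ]
}}

```text
time_s: 10.55
tcp_pos: [0.4792, -0.3424, 0.199]
ee_rot: [[0.273, -0.962, -0.001], [-0.962, -0.273, 0.0], [-0.001, 0.001, -1.0]]
wrist_force: [-0.3, 0.4, 0.2]
gripper_width: 0.631
gripper_force: 0.0
```

Run:
```python
from station import *
from h import *
c=snap("wrist","w4"); s=sense()
R=np.array(s["ee_rot"]);p=np.array(s["tcp_pos"])
print(s["time_s"],np.round(p,4),np.round(R,3).tolist(),np.round(s["joints"],1))
hsv=cv2.cvtColor(c["frame"],cv2.COLOR_BGR2HSV);P,ok=cloud(c);P=P.reshape(420,560,3)
z=P[...,2]
q=(abs(z-.033)<.004)&(abs(P[...,0]-.48)<.06)&(abs(P[...,1]+.342)<.06)&(hsv[...,1]>90)
print(q.sum(),rect(P[q]),np.median(z[q]))
q=q.astype(np.uint8)*255;k=max(cv2.findContours(q,0,1)[0],key=cv2.contourArea)[:,0];r=rect(onplane(c,k,.034));print(r)
print("tool y yaw",np.degrees(np.arctan2(R[1,1],R[0,1]))," delta tool mm",R.T@(np.r_[r[:2]/1000,.032]-p)*1000)
```

```text
10.6 [ 0.4791 -0.3424  0.1991] [[0.274, -0.962, -0.001], [-0.962, -0.274, 0.0], [-0.0, 0.001, -1.0]] [-19.8  20.2  -8.   -0.  -61.9  35.7]
2838 [ 480.3 -343.6   28.8   84.8   16.5] 0.03219407099040439
[ 480.5 -344.2   28.5   84.4   16.5]
tool y yaw -164.12536157542576  delta tool mm [  2.17862299  -0.95445822 167.14611375]
```

>>> {"api": "play_rows", "payload": {
  "steps": [
    {"ax": 0,"ay": 0,"az": -0.6,"dx": 1.5,"dy": -0.8,"dz": 15,"claw": 55},
    {"ax": 0,"ay": 0,"az": 0,"dx": 0,"dy": 0,"dz": 30,"claw": 55},
    {"ax": 0,"ay": 0,"az": 0,"dx": 0,"dy": 0,"dz": 35,"claw": 55},
    {"ax": 0,"ay": 0,"az": 0,"dx": 0,"dy": 0,"dz": 30,"claw": 55},
    {"ax": 0,"ay": 0,"az": 0,"dx": 0,"dy": 0,"dz": 25,"claw": 55},
    {"ax": 0,"ay": 0,"az": 0,"dx": 0,"dy": 0,"dz": 15,"claw": 55},
    {"ax": 0,"ay": 0,"az": 0,"dx": 0,"dy": 0,"dz": 10,"claw": 55},
    {"ax": 0,"ay": 0,"az": 0,"dx": 0,"dy": 0,"dz": 5,"claw": 55},
    {"ax": 0,"ay": 0,"az": 0,"dx": 0,"dy": 0,"dz": 2,"claw": 55},
    {"ax": 0,"ay": 0,"az": 0,"dx": 0,"dy": 0,"dz": 0,"claw": 55},
    {"ax": 0,"ay": 0,"az": 0,"dx": 0,"dy": 0,"dz": 0,"claw": 55}
  ]
}}

```text
time_s: 11.7
tcp_pos: [0.4807, -0.344, 0.0334]
ee_rot: [[0.286, -0.958, 0.002], [-0.958, -0.286, -0.001], [0.001, -0.001, -1.0]]
wrist_force: [0.3, -0.4, 1.2]
gripper_width: 0.633
gripper_force: 0.0
```

>>> {"api": "play_rows", "payload": {
  "steps": [
    {"ax": 0,"ay": 0,"az": 0,"dx": 0,"dy": 0,"dz": 1.3,"claw": 55},
    {"ax": 0,"ay": 0,"az": 0,"dx": 0,"dy": 0,"dz": 0,"claw": 10},
    {"ax": 0,"ay": 0,"az": 0,"dx": 0,"dy": 0,"dz": 0,"claw": 10},
    {"ax": 0,"ay": 0,"az": 0,"dx": 0,"dy": 0,"dz": 0,"claw": 10},
    {"ax": 0,"ay": 0,"az": 0,"dx": 0,"dy": 0,"dz": 0,"claw": 10},
    {"ax": 0,"ay": 0,"az": 0,"dx": 0,"dy": 0,"dz": 0,"claw": 10},
    {"ax": 0,"ay": 0,"az": 0,"dx": 0,"dy": 0,"dz": 0,"claw": 10}
  ]
}}

```text
time_s: 12.4
tcp_pos: [0.4801, -0.3438, 0.0313]
ee_rot: [[0.286, -0.958, -0.0], [-0.958, -0.286, 0.0], [-0.0, 0.0, -1.0]]
wrist_force: [-1.4, -0.2, -0.2]
gripper_width: 0.342
gripper_force: 30.0
```

>>> {"api": "play_rows", "payload": {
  "steps": [
    {"ax": 0,"ay": 0,"az": 0,"dx": 0,"dy": 0,"dz": -5,"claw": 10},
    {"ax": 0,"ay": 0,"az": 0,"dx": 0,"dy": 0,"dz": -15,"claw": 10},
    {"ax": 0,"ay": 0,"az": 0,"dx": 0,"dy": 0,"dz": -25,"claw": 10},
    {"ax": 0,"ay": 0,"az": 0,"dx": 0,"dy": 0,"dz": -30,"claw": 10},
    {"ax": 0,"ay": 0,"az": 0,"dx": 0,"dy": 0,"dz": -20,"claw": 10},
    {"ax": 0,"ay": 0,"az": 0,"dx": -8,"dy": -3,"dz": -5,"claw": 10},
    {"ax": 0,"ay": 0,"az": 0,"dx": -20,"dy": -7,"dz": 0,"claw": 10},
    {"ax": 0,"ay": 0,"az": 0,"dx": -30,"dy": -10.6,"dz": 0,"claw": 10},
    {"ax": 0,"ay": 0,"az": 0,"dx": -35,"dy": -12.4,"dz": 0,"claw": 10},
    {"ax": 0,"ay": 0,"az": 0,"dx": -35,"dy": -12.4,"dz": 0,"claw": 10},
    {"ax": 0,"ay": 0,"az": 0,"dx": -35,"dy": -12.4,"dz": 0,"claw": 10},
    {"ax": 0,"ay": 0,"az": 0,"dx": -35,"dy": -12.4,"dz": 0,"claw": 10},
    {"ax": 0,"ay": 0,"az": 0,"dx": -35,"dy": -12.4,"dz": 0,"claw": 10},
    {"ax": 0,"ay": 0,"az": 0,"dx": -30,"dy": -10.6,"dz": 0,"claw": 10},
    {"ax": 0,"ay": 0,"az": 0,"dx": -16,"dy": -5.6,"dz": 0,"claw": 10},
    {"ax": 0,"ay": 0,"az": 0,"dx": -8.3,"dy": -3,"dz": 0,"claw": 10},
    {"ax": 0,"ay": 0,"az": 3.3,"dx": 0,"dy": 0,"dz": 0,"claw": 10},
    {"ax": 0,"ay": 0,"az": 3.3,"dx": 0,"dy": 0,"dz": 0,"claw": 10},
    {"ax": 0,"ay": 0,"az": 0,"dx": 0,"dy": 0,"dz": 0,"claw": 10},
    {"ax": 0,"ay": 0,"az": 0,"dx": 0,"dy": 0,"dz": 0,"claw": 10}
  ]
}}

```text
time_s: 14.4
tcp_pos: [0.495, -0.0397, 0.1308]
ee_rot: [[0.174, -0.985, -0.001], [-0.985, -0.174, -0.0], [-0.0, 0.001, -1.0]]
wrist_force: [-0.3, 0.3, -1.4]
gripper_width: 0.344
gripper_force: 30.0
```

Run:
```python
from station import *
from h import *
c=snap("wrist","w5"); s=sense()
R=np.array(s["ee_rot"]);p=np.array(s["tcp_pos"])
print(s["time_s"],np.round(p,4),np.round(R,3).tolist(),np.round(s["joints"],1),s["wrist_force"])
```

```text
14.45 [ 0.4952 -0.0397  0.1309] [[0.174, -0.985, -0.001], [-0.985, -0.174, -0.0], [-0.0, 0.001, -1.0]] [ 14.2  16.  -25.7  -0.  -48.4  -4.1] [ 0.03128806 -0.18361269 -2.43434441]
```

View pics/w5.png

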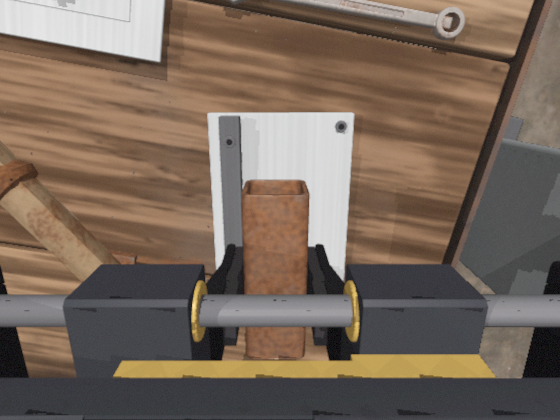

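The tube is held straight, its top spanning about u 243–308. The long fence lies at u 220–241 and the plate spans u 209–352, parallel to the tube. I'll measure the fence line precisely.

Run:
```python
from h import *
c=dict(np.load("w5.npz")); g=cv2.GaussianBlur(cv2.cvtColor(c["frame"],cv2.COLOR_BGR2GRAY),(3,3),0).astype(int)
def line(u0,u1,rows,z,sgn):
    pts=[]
    for v in rows:
        d=sgn*np.diff(g[v,u0:u1]); pts.append([u0+np.argmax(d)+.5,v])
    p=onplane(c,pts,z)[:,:2]*1000; vx,vy,x,y=cv2.fitLine(p.astype(np.float32),cv2.DIST_HUBER,0,.01,.01).ravel()
    if vy<0: vx,vy=-vx,-vy
    return np.round([np.degrees(np.arctan2(-vx,vy)),x,y],2),p
rows=range(150,235)
for nm,a in(("fence inner",(233,250,range(125,178),.02,1)),("fence outer",(212,228,range(125,235),.02,-1)),("plate outer",(200,217,range(120,235),.008,1)),("plate inner",(344,362,range(120,235),.008,-1))):
    print(nm,line(*a)[0])
```

```text
fence inner [  9.96 527.35 -78.45]
fence outer [ 10.1  538.95 -54.31]
plate outer [ 10.02 548.66 -51.72]
plate inner [ 10.11 441.43 -70.49]
```

>>> {"api": "play_rows", "payload": {
  "steps": [
    {"ax": 0,"ay": 0,"az": 0,"dx": 0,"dy": 0,"dz": 10,"claw": 10},
    {"ax": 0,"ay": 0,"az": 0,"dx": 0,"dy": 0,"dz": 20,"claw": 10},
    {"ax": 0,"ay": 0,"az": 0,"dx": 0,"dy": 0,"dz": 25,"claw": 10},
    {"ax": 0,"ay": 0,"az": 0,"dx": 0,"dy": 0,"dz": 20,"claw": 10},
    {"ax": 0,"ay": 0,"az": 0,"dx": 0,"dy": 0,"dz": 10,"claw": 10},
    {"ax": 0,"ay": 0,"az": 0,"dx": 0,"dy": 0,"dz": 5,"claw": 10},
    {"ax": 0,"ay": 0,"az": 0,"dx": 0,"dy": 0,"dz": 2,"claw": 10},
    {"ax": 0,"ay": 0,"az": 0,"dx": 0,"dy": 0,"dz": 0,"claw": 10},
    {"ax": 0,"ay": 0,"az": 0,"dx": 0,"dy": 0,"dz": 0,"claw": 10}
  ]
}}

```text
time_s: 15.35
tcp_pos: [0.4962, -0.0393, 0.04]
ee_rot: [[0.174, -0.985, 0.002], [-0.985, -0.174, 0.0], [-0.0, -0.002, -1.0]]
wrist_force: [0.6, 0.4, -2.6]
gripper_width: 0.343
gripper_force: 30.0
```

>>> {"api": "play_rows", "payload": {
  "steps": [
    {"ax": 0,"ay": 0,"az": 0,"dx": 0,"dy": 0,"dz": 1,"claw": 10},
    {"ax": 0,"ay": 0,"az": 0,"dx": 0,"dy": 0,"dz": 1,"claw": 10},
    {"ax": 0,"ay": 0,"az": 0,"dx": 0,"dy": 0,"dz": 0,"claw": 10},
    {"ax": 0,"ay": 0,"az": 0,"dx": 0,"dy": 0,"dz": 0,"claw": 10}
  ]
}}

```text
time_s: 15.75
tcp_pos: [0.4956, -0.0394, 0.0373]
ee_rot: [[0.174, -0.985, 0.0], [-0.985, -0.174, 0.0], [0.0, -0.0, -1.0]]
wrist_force: [-0.2, 0.4, -1.3]
gripper_width: 0.341
gripper_force: 30.0
```

>>> {"api": "play_rows", "payload": {
  "steps": [
    {"ax": 0,"ay": 0,"az": 0,"dx": -1,"dy": -1,"dz": 0.5,"claw": 10},
    {"ax": 0,"ay": 0,"az": 0,"dx": -2,"dy": -2,"dz": 0.5,"claw": 10},
    {"ax": 0,"ay": 0,"az": 0,"dx": -2,"dy": -2,"dz": 0,"claw": 10},
    {"ax": 0,"ay": 0,"az": 0,"dx": -2,"dy": -2,"dz": 0,"claw": 10},
    {"ax": 0,"ay": 0,"az": 0,"dx": -1,"dy": -1,"dz": 0,"claw": 10},
    {"ax": 0,"ay": 0,"az": 0,"dx": 0,"dy": 0,"dz": 0.5,"claw": 10},
    {"ax": 0,"ay": 0,"az": 0,"dx": 0,"dy": 0,"dz": 0.5,"claw": 10},
    {"ax": 0,"ay": 0,"az": 0,"dx": 0,"dy": 0,"dz": 0,"claw": 10},
    {"ax": 0,"ay": 0,"az": 0,"dx": 0,"dy": 0,"dz": 0,"claw": 10}
  ]
}}

```text
time_s: 16.65
tcp_pos: [0.502, -0.0301, 0.0353]
ee_rot: [[0.174, -0.985, 0.0], [-0.985, -0.174, 0.0], [-0.0, -0.0, -1.0]]
wrist_force: [0.0, 0.0, -2.0]
gripper_width: 0.346
gripper_force: 30.0
```

Near contact. I'll lower onto the plate in small steps.

>>> {"api": "play_rows", "payload": {
  "steps": [
    {"ax": 0,"ay": 0,"az": 0,"dx": 0,"dy": 0,"dz": 0.4,"claw": 10},
    {"ax": 0,"ay": 0,"az": 0,"dx": 0,"dy": 0,"dz": 0.4,"claw": 10},
    {"ax": 0,"ay": 0,"az": 0,"dx": 0,"dy": 0,"dz": 0,"claw": 10},
    {"ax": 0,"ay": 0,"az": 0,"dx": 0,"dy": 0,"dz": 0,"claw": 10}
  ]
}}

```text
time_s: 17.05
tcp_pos: [0.502, -0.0301, 0.0352]
ee_rot: [[0.174, -0.985, 0.0], [-0.985, -0.174, -0.0], [0.0, -0.0, -1.0]]
wrist_force: [-1.7, 1.5, 5.3]
gripper_width: 0.343
gripper_force: 30.0
```

>>> {"api": "play_rows", "payload": {
  "steps": [
    {"ax": 0,"ay": 0,"az": 0,"dx": 0,"dy": -1,"dz": 0,"claw": 10},
    {"ax": 0,"ay": 0,"az": 0,"dx": 0,"dy": -1,"dz": 0,"claw": 10},
    {"ax": 0,"ay": 0,"az": 0,"dx": 0,"dy": -0.5,"dz": 0,"claw": 10},
    {"ax": 0,"ay": 0,"az": 0,"dx": 0,"dy": 0,"dz": 0,"claw": 10},
    {"ax": 0,"ay": 0,"az": 0,"dx": 0,"dy": 0,"dz": 0,"claw": 10}
  ]
}}

```text
time_s: 17.55
tcp_pos: [0.5022, -0.0301, 0.0353]
ee_rot: [[0.174, -0.985, -0.005], [-0.985, -0.174, -0.001], [0.0, 0.005, -1.0]]
wrist_force: [-7.1, 1.5, 10.8]
gripper_width: 0.347
gripper_force: 30.0
```

>>> {"api": "play_rows", "payload": {
  "steps": [
    {"ax": 0,"ay": 0,"az": 0,"dx": -1,"dy": 0,"dz": 0,"claw": 10},
    {"ax": 0,"ay": 0,"az": 0,"dx": -1,"dy": 0,"dz": 0,"claw": 10},
    {"ax": 0,"ay": 0,"az": 0,"dx": -0.5,"dy": 0,"dz": 0,"claw": 10},
    {"ax": 0,"ay": 0,"az": 0,"dx": 0,"dy": 0,"dz": 0,"claw": 10},
    {"ax": 0,"ay": 0,"az": 0,"dx": 0,"dy": 0,"dz": 0,"claw": 10}
  ]
}}

```text
time_s: 18.05
tcp_pos: [0.5039, -0.0279, 0.0352]
ee_rot: [[0.174, -0.985, -0.0], [-0.985, -0.174, -0.001], [0.001, 0.001, -1.0]]
wrist_force: [-3.3, -3.3, 6.0]
gripper_width: 0.342
gripper_force: 30.0
```

>>> {"api": "play_rows", "payload": {
  "steps": [
    {"ax": 0,"ay": 0,"az": 0,"dx": 0,"dy": -0.5,"dz": 0,"claw": 10},
    {"ax": 0,"ay": 0,"az": 0,"dx": 0,"dy": -0.5,"dz": 0,"claw": 10},
    {"ax": 0,"ay": 0,"az": 0,"dx": 0,"dy": 0,"dz": 0,"claw": 10},
    {"ax": 0,"ay": 0,"az": 0,"dx": 0,"dy": 0,"dz": 0,"claw": 10}
  ]
}}

```text
time_s: 18.45
tcp_pos: [0.504, -0.0279, 0.0353]
ee_rot: [[0.174, -0.985, -0.002], [-0.985, -0.174, -0.001], [0.001, 0.002, -1.0]]
wrist_force: [-3.2, -2.7, 9.6]
gripper_width: 0.342
gripper_force: 30.0
```

>>> {"api": "play_rows", "payload": {
  "steps": [
    {"ax": 0,"ay": 0,"az": 0,"dx": -0.5,"dy": 0,"dz": 0,"claw": 10},
    {"ax": 0,"ay": 0,"az": 0,"dx": -0.5,"dy": 0,"dz": 0,"claw": 10},
    {"ax": 0,"ay": 0,"az": 0,"dx": 0,"dy": 0,"dz": 0,"claw": 10},
    {"ax": 0,"ay": 0,"az": 0,"dx": 0,"dy": 0,"dz": 0,"claw": 10}
  ]
}}

```text
time_s: 18.85
tcp_pos: [0.5039, -0.0276, 0.0352]
ee_rot: [[0.174, -0.985, -0.002], [-0.985, -0.174, -0.002], [0.002, 0.003, -1.0]]
wrist_force: [-3.1, -6.7, 8.4]
gripper_width: 0.341
gripper_force: 30.0
```

>>> {"api": "play_rows", "payload": {
  "steps": [
    {"ax": 0,"ay": 0,"az": 0,"dx": 0,"dy": -1,"dz": 0,"claw": 10},
    {"ax": 0,"ay": 0,"az": 0,"dx": 0,"dy": -1,"dz": 0,"claw": 10},
    {"ax": 0,"ay": 0,"az": 0,"dx": 0,"dy": 0,"dz": 0,"claw": 10},
    {"ax": 0,"ay": 0,"az": 0,"dx": 0,"dy": 0,"dz": 0,"claw": 10}
  ]
}}

```text
time_s: 19.25
tcp_pos: [0.504, -0.0276, 0.0353]
ee_rot: [[0.174, -0.985, -0.006], [-0.985, -0.174, -0.003], [0.002, 0.007, -1.0]]
wrist_force: [-7.6, -5.9, 11.4]
gripper_width: 0.343
gripper_force: 30.0
```

>>> {"api": "play_rows", "payload": {
  "steps": [
    {"ax": 0,"ay": 0,"az": 0,"dx": -0.5,"dy": 0,"dz": 0,"claw": 10},
    {"ax": 0,"ay": 0,"az": 0,"dx": -0.5,"dy": 0,"dz": 0,"claw": 10},
    {"ax": 0,"ay": 0,"az": 0,"dx": 0,"dy": 0,"dz": 0,"claw": 10},
    {"ax": 0,"ay": 0,"az": 0,"dx": 0,"dy": 0,"dz": 0,"claw": 10}
  ]
}}

```text
time_s: 19.65
tcp_pos: [0.504, -0.0273, 0.0353]
ee_rot: [[0.174, -0.985, -0.006], [-0.985, -0.174, -0.004], [0.002, 0.007, -1.0]]
wrist_force: [-6.2, -10.1, 10.7]
gripper_width: 0.342
gripper_force: 30.0
```

>>> {"api": "play_rows", "payload": {
  "steps": [
    {"ax": 0,"ay": 0,"az": 0,"dx": 0,"dy": -1,"dz": 0,"claw": 10},
    {"ax": 0,"ay": 0,"az": 0,"dx": 0,"dy": -1,"dz": 0,"claw": 10},
    {"ax": 0,"ay": 0,"az": 0,"dx": -0.5,"dy": 0,"dz": 0,"claw": 10},
    {"ax": 0,"ay": 0,"az": 0,"dx": -0.5,"dy": 0,"dz": 0,"claw": 10},
    {"ax": 0,"ay": 0,"az": 0,"dx": 0,"dy": 0,"dz": 0,"claw": 10},
    {"ax": 0,"ay": 0,"az": 0,"dx": 0,"dy": 0,"dz": 0,"claw": 10}
  ]
}}

```text
time_s: 20.25
tcp_pos: [0.504, -0.0271, 0.0353]
ee_rot: [[0.174, -0.985, -0.01], [-0.985, -0.174, -0.005], [0.003, 0.011, -1.0]]
wrist_force: [-7.4, -13.3, 14.8]
gripper_width: 0.343
gripper_force: 30.0
```

Run:
```python
from station import *
from h import *
c=snap("wrist","w6"); t=snap("top","t6");sc=snap("scene","s6"); s=sense()
R=np.array(s["ee_rot"]);p=np.array(s["tcp_pos"])
print(s["time_s"],np.round(p,4),np.round(R,4).tolist(),s["wrist_force"],s["moment"],s["gripper_width"])
j=proj(sc,[.5,-.03,.03])[0].astype(int);print(j)
a=cv2.resize(c["frame"][60:420,160:400],(400,600)); b=cv2.resize(sc["frame"][200:305,250:320],(400,600),interpolation=2)
cv2.imwrite("pics/m6.png",np.hstack([a,b]))
```

```text
20.4 [ 0.504  -0.0272  0.0353] [[0.1736, -0.9848, -0.0101], [-0.9848, -0.1736, -0.0052], [0.0033, 0.0109, -0.9999]] [ -7.7000125  -13.72151795  14.8955578 ] [-3.87110242  2.36861432  0.04207907] 0.3411229095662901
[298 232]
```

View pics/m6.png

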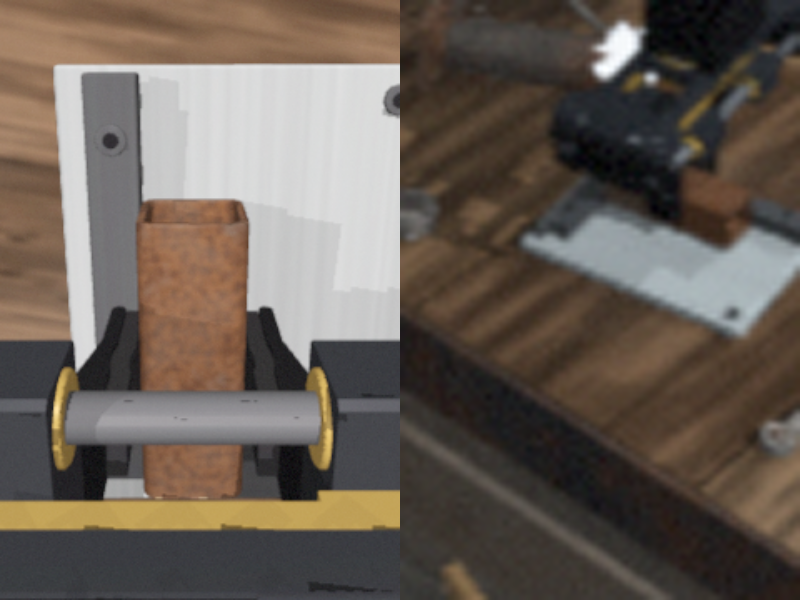

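The tube sits flush along the long fence with no visible gap in the wrist view (left half). The tool leans about 0.6°, so I'll counter-tilt so the tube stays flat, which also firms up the push.

>>> {"api": "play_rows", "payload": {
  "steps": [
    {"ax": 0.4,"ay": -0.2,"az": 0,"dx": 0,"dy": 0,"dz": 0,"claw": 10},
    {"ax": 0.4,"ay": -0.2,"az": 0,"dx": 0,"dy": 0,"dz": 0,"claw": 10},
    {"ax": 0,"ay": 0,"az": 0,"dx": -0.3,"dy": -0.5,"dz": 0,"claw": 10},
    {"ax": 0,"ay": 0,"az": 0,"dx": 0,"dy": 0,"dz": 0,"claw": 10},
    {"ax": 0,"ay": 0,"az": 0,"dx": 0,"dy": 0,"dz": 0,"claw": 10}
  ]
}}

```text
time_s: 20.9
tcp_pos: [0.5038, -0.0271, 0.0352]
ee_rot: [[0.174, -0.985, 0.001], [-0.985, -0.174, 0.004], [-0.003, -0.001, -1.0]]
wrist_force: [-7.6, -15.3, 16.5]
gripper_width: 0.343
gripper_force: 30.0
```

Run:
```python
from station import *
import numpy as np
s=sense();print(np.round(s["tcp_pos"],4),np.round(s["ee_rot"],4).tolist(),np.round(s["wrist_force"],1),np.round(s["moment"],2))
```

```text
[ 0.5038 -0.0271  0.0352] [[0.1739, -0.9848, 0.0006], [-0.9848, -0.1739, 0.0035], [-0.0034, -0.0012, -1.0]] [ -7.6 -15.3  16.5] [-4.27  2.68  0.06]
```

Friction under the down force could be masking the side contact, so I'll relieve the down force and watch whether the tube moves.

>>> {"api": "play_rows", "payload": {
  "steps": [
    {"ax": 0,"ay": 0,"az": 0,"dx": 0,"dy": 0,"dz": -0.4,"claw": 10},
    {"ax": 0,"ay": 0,"az": 0,"dx": 0,"dy": 0,"dz": -0.4,"claw": 10},
    {"ax": 0,"ay": 0,"az": 0,"dx": 0,"dy": 0,"dz": 0,"claw": 10},
    {"ax": 0,"ay": 0,"az": 0,"dx": 0,"dy": 0,"dz": 0,"claw": 10}
  ]
}}

```text
time_s: 21.3
tcp_pos: [0.5037, -0.0266, 0.0352]
ee_rot: [[0.174, -0.985, 0.001], [-0.985, -0.174, 0.004], [-0.004, -0.001, -1.0]]
wrist_force: [-7.9, -11.5, 10.5]
gripper_width: 0.339
gripper_force: 30.0
```

>>> {"api": "play_rows", "payload": {
  "steps": [
    {"ax": 0,"ay": 0,"az": 0,"dx": 0,"dy": -1,"dz": -0.3,"claw": 10},
    {"ax": 0,"ay": 0,"az": 0,"dx": 0,"dy": -1,"dz": 0,"claw": 10},
    {"ax": 0,"ay": 0,"az": 0,"dx": 0,"dy": 0,"dz": 0,"claw": 10},
    {"ax": 0,"ay": 0,"az": 0,"dx": 0,"dy": 0,"dz": 0,"claw": 10}
  ]
}}

```text
time_s: 21.7
tcp_pos: [0.5038, -0.0266, 0.0352]
ee_rot: [[0.173, -0.985, -0.003], [-0.985, -0.173, 0.004], [-0.004, 0.003, -1.0]]
wrist_force: [-10.8, -11.3, 12.8]
gripper_width: 0.338
gripper_force: 30.0
```

>>> {"api": "play_rows", "payload": {
  "steps": [
    {"ax": 0,"ay": 0,"az": 0,"dx": 0,"dy": 0,"dz": -0.5,"claw": 10},
    {"ax": 0,"ay": 0,"az": 0,"dx": 0,"dy": 0,"dz": -0.5,"claw": 10},
    {"ax": 0,"ay": 0,"az": 0,"dx": 0,"dy": 0,"dz": 0,"claw": 10},
    {"ax": 0,"ay": 0,"az": 0,"dx": 0,"dy": 0,"dz": 0,"claw": 10}
  ]
}}

```text
time_s: 22.1
tcp_pos: [0.5038, -0.0265, 0.0353]
ee_rot: [[0.173, -0.985, -0.004], [-0.985, -0.173, 0.004], [-0.004, 0.003, -1.0]]
wrist_force: [-9.4, -11.7, 5.3]
gripper_width: 0.343
gripper_force: 30.0
```

>>> {"api": "play_rows", "payload": {
  "steps": [
    {"ax": 0,"ay": 0,"az": 0,"dx": -0.7,"dy": -0.5,"dz": 0,"claw": 10},
    {"ax": 0,"ay": 0,"az": 0,"dx": -0.7,"dy": -0.5,"dz": 0,"claw": 10},
    {"ax": 0,"ay": 0,"az": 0,"dx": 0,"dy": 0,"dz": 0,"claw": 10},
    {"ax": 0,"ay": 0,"az": 0,"dx": 0,"dy": 0,"dz": 0,"claw": 10}
  ]
}}

```text
time_s: 22.5
tcp_pos: [0.5038, -0.0264, 0.0353]
ee_rot: [[0.173, -0.985, -0.005], [-0.985, -0.173, 0.002], [-0.003, 0.005, -1.0]]
wrist_force: [-7.8, -18.8, 6.4]
gripper_width: 0.343
gripper_force: 30.0
```

Run:
```python
from station import *
from h import *
c=snap("wrist","w7"); s=sense()
print(np.round(s["tcp_pos"],4),np.round(s["ee_rot"],4).tolist(),np.round(s["wrist_force"],1))
P,ok=cloud(c);P=P.reshape(420,560,3);hsv=cv2.cvtColor(c["frame"],cv2.COLOR_BGR2HSV)
q=(abs(P[...,2]-.038)<.004)&(hsv[...,1]>90)&(abs(P[...,0]-.505)<.05)&(abs(P[...,1]+.03)<.06)
q=q.astype(np.uint8)*255;k=max(cv2.findContours(q,0,1)[0],key=cv2.contourArea)[:,0]
r=rect(onplane(c,k,.038));print("tube",r,np.median(P[q>0][:,2]))
rr=onplane(c,k,.038)[:,:2]*1000-[490,-37.6];a=np.radians(10);X=rr@np.array([[np.cos(a),-np.sin(a)],[np.sin(a),np.cos(a)]])
print("in jig min/max",X.min(0),X.max(0))
f=cv2.resize(c["frame"][130:380,180:380],(640,600)if 0 else (480,600),interpolation=2);cv2.imwrite("pics/m7.png",f)
```

```text
[ 0.5038 -0.0264  0.0353] [[0.1726, -0.985, -0.0054], [-0.985, -0.1726, 0.0021], [-0.003, 0.005, -1.0]] [ -8.8 -17.9   6.5]
tube [507.6 -45.2  28.9  48.    9.8] 0.03633077778316465
in jig min/max [  1.5922075 -34.5478215] [30.48668043 13.52114739]
```

View pics/m7.png

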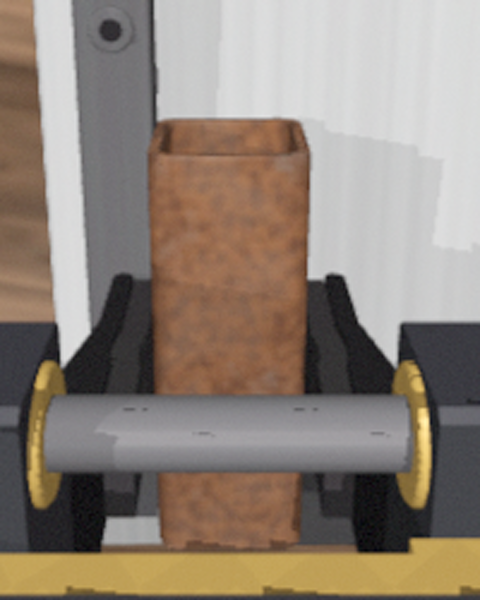

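With the down force eased to 6 N, about 12 N on the long fence and 16 N on the end fence move nothing, so both contacts are real. The picture agrees: in the jig frame the tube's side measures x ≈ 30.5 mm and its free end y ≈ −34.5 mm, which puts the other end at the end fence (y ≈ 50). I'll trim once more, check, and hand in.

>>> {"api": "play_rows", "payload": {
  "steps": [
    {"ax": 0.3,"ay": 0,"az": 0,"dx": 0,"dy": -0.5,"dz": 0.2,"claw": 10},
    {"ax": 0,"ay": 0,"az": 0,"dx": 0,"dy": -0.5,"dz": 0,"claw": 10},
    {"ax": 0,"ay": 0,"az": 0,"dx": 0,"dy": 0,"dz": 0,"claw": 10},
    {"ax": 0,"ay": 0,"az": 0,"dx": 0,"dy": 0,"dz": 0,"claw": 10},
    {"ax": 0,"ay": 0,"az": 0,"dx": 0,"dy": 0,"dz": 0,"claw": 10}
  ]
}}

```text
time_s: 23.05
tcp_pos: [0.5038, -0.0264, 0.0352]
ee_rot: [[0.173, -0.985, -0.003], [-0.985, -0.173, 0.003], [-0.003, 0.002, -1.0]]
wrist_force: [-10.3, -17.6, 10.6]
gripper_width: 0.346
gripper_force: 30.0
```

Run:
```python
from station import *
import numpy as np
s=sense();f=np.array(s["wrist_force"]);print(np.round(s["tcp_pos"],4),np.round(s["ee_rot"],4).tolist(),f)
a=np.radians(10);fx=f[0]*np.cos(a)+f[1]*np.sin(a);fy=-f[0]*np.sin(a)+f[1]*np.cos(a);print(fx,fy)
if fx<-8 and fy<-8 and f[2]>2 and s["gripper_force"]>20: print(finish_job())
```

```text
[ 0.5038 -0.0264  0.0352] [[0.1726, -0.985, -0.0025], [-0.985, -0.1726, 0.0025], [-0.0029, 0.0021, -1.0]] [-10.30501529 -17.6184316   10.57412779]
-13.207867489178998 -15.561320912196672
the job is handed in; nothing more can be done
None
```

I handed the job in at about 23 s: the lid lies flat on clear bench, and the gripper still holds the tube flat on the jig plate, pressed into the corner with about 13 N on the long fence and 16 N on the end fence; no verdict was returned.

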